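# Plug the two idle extraction pipes

### The job

Two dust-extraction pipes of slightly different bore stand open on the joiner's bench. Close each with the turned wooden plug that fits it, shank down the pipe and fully home so that its collar rests flat on the rim. Of the three plugs on the bench the smallest belongs elsewhere and is too small for both pipes; a plug too big for a pipe stands proud of it, one too small drops in.

Things in the scene. Friction and masses are not known exactly. Their poses are not given: they have to be found in the camera images.
- plug_wide_mid (a point): Dark turned-wood plug, the largest of three, upright, round about z, 80 mm tall. From the bottom: taper 44 mm across widening to 56 over 22 mm; straight 56 mm shank for 14 mm; 70 mm collar 8 mm thick (36 to 44 mm up); plain grip knob 32 mm across, 36 mm tall, on top. Point: on the axis at mid-height, inside the collar, 40 mm above the tip; knob middle is 22 mm higher. 90 to 180 g.
- plug_narrow_mid (a point): Dark turned-wood plug, the middle-sized of three, upright, round about z, 80 mm tall. From the bottom: taper 32 mm across widening to 44 over 22 mm; straight 44 mm shank for 14 mm; 57 mm collar 8 mm thick (36 to 44 mm up); plain grip knob 32 mm across, 36 mm tall, on top. Point: on the axis at mid-height, inside the collar, 40 mm above the tip; knob middle is 22 mm higher. 60 to 130 g.
- port_wide_mouth (a point): Upright open aluminium pipe, the wider of two, fixed to the bench on a round steel foot 94 mm across, 6 mm thick. Bore 60 mm, outside 68 mm, rim 80 mm above the bench, inner floor 6 mm above the bench. Point: centre of the mouth at rim height; z up. The right plug hangs by its collar on the rim, 2 mm play all round the shank; the point of the plug is then 4 mm above this one.
- port_narrow_mouth (a point): Upright open aluminium pipe, the narrower of two, fixed to the bench on a round steel foot 94 mm across, 6 mm thick. Bore 48 mm, outside 56 mm, rim 80 mm above the bench, inner floor 6 mm above the bench. Point: centre of the mouth at rim height; z up. The right plug hangs by its collar on the rim, 2 mm play all round the shank; the point of the plug is then 4 mm above this one.
Mind the look-alikes: they are no part of the job. Leave any green or purple look-alike of the part that bears plug_narrow_mid alone.

How it is judged (in metres and radians):
At the end, for the whole second after the job is handed in: The largest plug is in the wider pipe and the middle-sized plug in the narrower one, each upright within 10 degrees, its axis within 12 mm of the pipe's, and its collar down on the rim (within 8 mm) (horizontal distance between plug_wide_mid and port_wide_mouth below 0.012 m and z of plug_wide_mid in the frame of port_wide_mouth between -0.004 and 0.012 m and angle between each of plug_wide_mid, plug_narrow_mid's own z axis and vertical below 0.175 rad and horizontal distance between plug_narrow_mid and port_narrow_mouth below 0.012 m and z of plug_narrow_mid in the frame of port_narrow_mouth between -0.004 and 0.012 m); the robot touches nothing.
It also fails if it takes over 59 s, if anything falls off the work surface, if the arm or the gripper's body presses on something with over 40 N, if the wrist force passes 120 N, or if a joint passes its speed limit or range.

### The arm

A 6-joint arm with a two-finger parallel gripper is mounted at the origin on the work surface. World frame = base frame: x ahead of the robot, y to its left, z up, the work surface at z = 0. Lengths are in mm, angles in rad, forces in N, time in s.
With the tool pointing down it reaches from about 400 to 825 mm from the base axis. Payload 7 kg.
Tool frame: the origin (TCP) lies at the very end of the fingers, on their centre line; the grasp point (between the pads) lies 19 mm behind it; z points along the fingers, y is the line along which they close (so a half turn about z gives the same grasp; the last joint's range is limited). The gripper opens to 88 mm and grips with 3 to 60 N. Pads are 19 mm wide; open, the fingers measure 130 mm over their backs; the gripper's body (78 mm by 193 mm) begins 47 mm behind the grasp point.
Start: joints at [1.615, 0.359, 0.012, 0, -1.224, -0.288], TCP at [162.95, 655.013, 226.561] pointing down, gripper open.
Joint ranges: [-3.07, 3.07], [-1.43, 2.12], [-1.02, 1.25], [-3.03, 1.67], [-3.05, -0], [-3.03, 3.03]. Speed limits (rad/s): [2.39, 2.39, 3.01, 3.14, 3.14, 3.14].

### API

Orientations are given as a unit quaternion [x, y, z, w].
In Python, from plant import bot gives the robot as it stands. Calls block until the motion is done:
- bot.move_ptp(position, orientation): joint-space move of the TCP to a pose.
- bot.line_to(position, velocity=150, ori=None): straight line of the TCP; ori=None keeps the orientation; velocity is the mean speed in mm/s.
- bot.move_joints(angles): joint-space move.
- bot.move_gripper(opening, force=None): finger opening in mm; force is the grip in N (None keeps the last); returns when the fingers have stopped.
- bot.pause(seconds).
- bot.solve_ik(position, orientation): joint angles nearest the present ones, or None.
- bot.read_state(): the state.
- bot.camera(name): name is "scene" or "side" or "wrist"; returns the picture (480x640x3 uint8, red, green, blue); there is no depth.
- bot.get_calibration(name): a dict with "fx", "fy", "cx", "cy" (pixels), "view" (4x4, takes a point from world to camera coordinates); the wrist camera has in their place "T_tool_cam" (4x4, takes a point from camera to tool coordinates, whose origin is the TCP and whose axes are the flange's). Camera axes: x right, y up, looking along -z (the intrinsics and any distortion apply to the point x, -y, -z); pixel columns grow to the right and rows downward; lengths in mm; the calibration is good to about 2 mm. A picture is of the moment at which its call begins: read the wrist's pose just before it. get_calibration takes no time and is no camera call.
A pose or a line that the arm cannot do raises bot.Unreachable and nothing moves.
- bot.close_job(): hands the job in; it is judged then, once.
The state is a dict: "t": time; "joint_pos": joint angles; "qvel": joint speeds; "tau": joint torques, N m; "tcp_pos": TCP position; "eef_rot": TCP orientation; "contact_force": force on the tool from outside, world axes, zero at the start; "moment": the same for the moment, N m; "width": finger opening in mm; "finger_force": force on a finger pad.
Only numpy, scipy, OpenCV 4.12 (cv2) and the standard library are available. Lean on these libraries where they do the work, as an engineer would, in place of code of your own. Each camera call takes 0.05 s, during which the arm holds its last target. There are 200 camera calls.

## Working session

There is one attempt and no reset: what is moved stays moved. The work goes in short steps, each a Python script; the robot and the scene stay as the last script left them, time stands still between calls to the robot, and variables do not carry over. Pictures are saved under pics/ and viewed, at most 10 in all, crops included, and the job is handed in when it is done.

```bash
mkdir -p pics; ls
python3 - <<'E'
from plant import bot
import cv2,json,numpy as np
np.set_printoptions(precision=4,suppress=True)
for n in ("scene","side","wrist"):
    im=bot.camera(n); cv2.imwrite(f"pics/{n}0.png",im[:,:,::-1])
    print(n,bot.get_calibration(n))
s=bot.read_state();print(s)
E
```

```text
pics
scene {'fx': 461.43800045752863, 'fy': 461.43800045752863, 'cx': 321.71317556788017, 'cy': 243.80554650620934, 'view': array([[   -0.7998,     0.5999,     0.0199,   399.0423],
       [   -0.3369,    -0.4761,     0.8123,   111.5733],
       [    0.4968,     0.643 ,     0.5829, -1218.1703],
       [    0.    ,     0.    ,     0.    ,     1.    ]])}
side {'fx': 540.9051036630889, 'fy': 540.9051036630889, 'cx': 321.3991769411294, 'cy': 238.115951907051, 'view': array([[   -0.9842,    -0.1769,     0.0067,   504.8271],
       [    0.1264,    -0.6761,     0.7259,  -107.6903],
       [   -0.1239,     0.7152,     0.6878, -1134.1788],
       [    0.    ,     0.    ,     0.    ,     1.    ]])}
wrist {'fx': 355.0755229653281, 'fy': 355.0755229653281, 'cx': 321.8267207993354, 'cy': 237.47049468921193, 'T_tool_cam': array([[   0.0005,    0.9533,    0.302 ,   82.1737],
       [   1.    ,   -0.0006,    0.0002,    0.08  ],
       [   0.0004,    0.302 ,   -0.9533, -159.6961],
       [   0.    ,    0.    ,    0.    ,    1.    ]])}
{'t': 0.15, 'joint_pos': array([ 1.6151,  0.3592,  0.0113, -0.0002, -1.2241, -0.2881]), 'qvel': array([ 0.0002, -0.0019,  0.0019,  0.0016, -0.0012, -0.0009]), 'tau': array([  0.0003, -58.3275,  29.3292,   7.0012,   0.0088,  -0.0001]), 'tcp_pos': array([162.8867, 654.6682, 225.8397]), 'eef_rot': array([ 0.9926, -0.1217, -0.    ,  0.0006]), 'contact_force': array([ 0.2352, -0.0269, -0.1886]), 'moment': array([0.0081, 0.0186, 0.0075]), 'finger_force': 0.0, 'width': 87.48917038033373}
```

View pics/scene0.png

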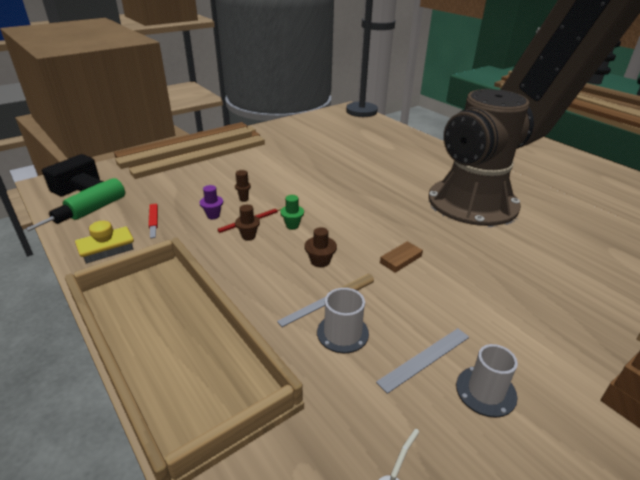

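View pics/side0.png

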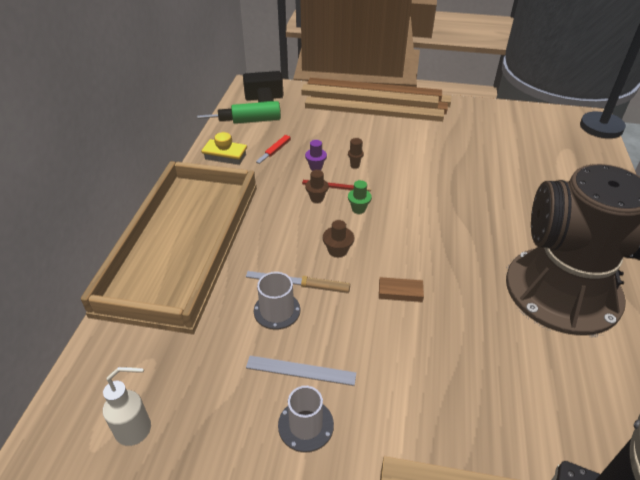

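The scene view shows three brown plugs: (320,247) is the largest, (248,222) the middle one and (242,186) the smallest and slimmest. The look-alikes are purple (211,203) and green (292,212). The pipes stand at (344,318), wider, and (492,375), narrower. The side view agrees: plugs at (338,238), (317,186) and (356,152), pipes at (276,298) and (306,413). Next is one enlarged crop to confirm.

Run:
```python
import cv2,numpy as np
a=cv2.imread("pics/scene0.png");b=cv2.imread("pics/side0.png")
c=lambda i,x,y,w,h:cv2.resize(i[y:y+h,x:x+w],(400,300),interpolation=cv2.INTER_CUBIC)
m=np.vstack([np.hstack([c(a,200,160,160,120),c(b,270,130,160,120)]),np.hstack([c(a,320,280,200,150),c(b,210,265,200,150+35)[:,:]])])
cv2.imwrite("pics/crop1.png",m)
```

```text
(no output)
```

View pics/crop1.png

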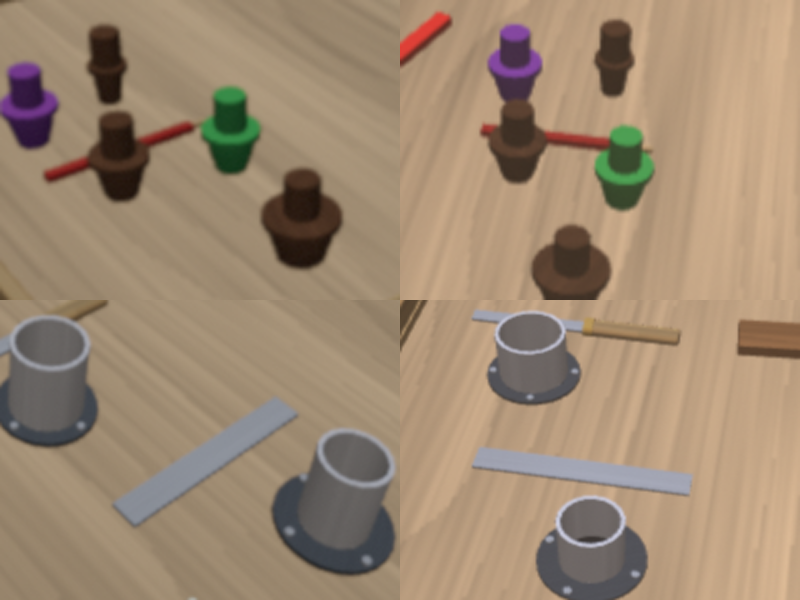

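View pics/wrist0.png

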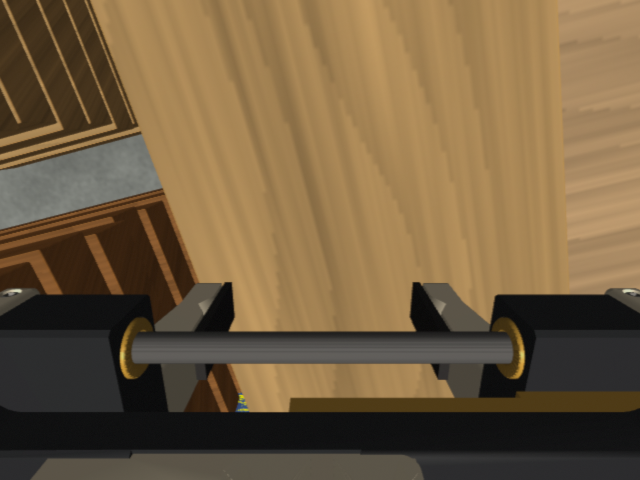

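The crop confirms the choice. The largest-collar brown plug has its knob top at scene (320.8,232) and side (338.8,224.4). The middle one is at scene (246.4,208.4) and side (316.8,173.2), and the small slim brown one is at scene (242,175). Green and purple are decoys. Rim centres are at scene (344.5,301.5) and (497,359), side (275.5,285) and (305.5,402). The wrist view shows only the bench edge. Now I'll triangulate.

```bash
cat > h.py <<'E'
import numpy as np,cv2
from scipy.optimize import least_squares
from plant import bot
np.set_printoptions(precision=2,suppress=True)
C={n:bot.get_calibration(n) for n in("scene","side","wrist")}
def proj(n,P,view=None):
    c=C[n];V=c["view"] if view is None else view
    q=np.atleast_2d(P)@V[:3,:3].T+V[:3,3]
    return np.c_[c["cx"]-c["fx"]*q[:,0]/q[:,2],c["cy"]+c["fy"]*q[:,1]/q[:,2]]
def locate(z,px):  # px {cam:(u,v)}
    f=lambda p:np.concatenate([(proj(n,[p[0],p[1],z])[0]-u) for n,u in px.items()])
    r=least_squares(f,[500,0]);return r.x,r.fun
def ring(x,y,z,r):
    a=np.linspace(0,2*np.pi,72);return np.c_[x+r*np.cos(a),y+r*np.sin(a),0*a+z]
E
python3 - <<'E'
from h import *
I={n:cv2.imread(f"pics/{n}0.png") for n in("scene","side")}
D={"pw":(80,(320.8,232),(338.8,224.4)),"pn":(80,(246.4,208.4),(316.8,173.2)),"rw":(80,(344.5,301.5),(275.5,285)),"rn":(80,(497,359),(305.5,402))}
prof={"pw":[(0,22),(36,28),(36,35),(44,35),(44,16),(80,16)],"pn":[(0,16),(36,22),(44,28.5),(80,16)],"rw":[(80,34),(80,30),(0,47)],"rn":[(80,28),(80,24),(0,47)]}
for k,(z,a,b) in D.items():
    p,r=locate(z,{"scene":a,"side":b});print(k,p,r,np.hypot(*p))
    for n in I:
        s=I[n]
        for zz,rr in prof[k]:
            cv2.polylines(s,[np.int32(np.round(proj(n,ring(*p,zz,rr))*16))],True,(255,255,0),1,cv2.LINE_AA,4)
c=lambda i,x,y,w,h:cv2.resize(i[y:y+h,x:x+w],(400,600),interpolation=cv2.INTER_CUBIC)
a,b=I["scene"],I["side"]
m=np.vstack([np.hstack([cv2.resize(a[190:280,220:350],(400,277)),cv2.resize(b[160:265,280:380],(400,277))]),np.hstack([cv2.resize(a[280:425,310:530],(400,264)),cv2.resize(b[265:455,220:360],(400,264))])])
cv2.imwrite("pics/ov.png",m)
E
```

```text
pw [482.19 -26.28] [ 0.53 -1.13 -0.85  0.12] 482.90473544411503
pn [ 561.32 -195.64] [ 0.25 -1.1  -0.65  0.43] 594.4409849445225
rw [574.97 165.31] [ 0.86 -0.94 -1.15 -0.4 ] 598.266510913339
rn [469.72 395.  ] [ 1.35 -0.7  -1.07 -1.07] 613.725951804319
```

View pics/ov.png

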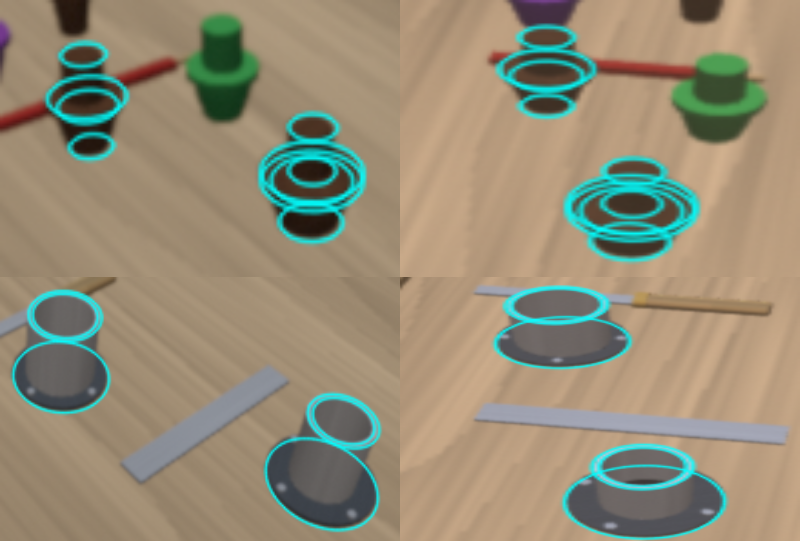

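Overlays match knobs, collars, rims and feet in both views, so identities and sizes are confirmed: the wider pipe is at (575,165), the narrower at (470,395). Next I check the neighbours' clearances and IK.

```bash
cat >> h.py <<'E'
PW,PN,RW,RN=map(np.array,([482.2,-26.3],[561.3,-195.6],[575.,165.3],[469.7,395.]))
def Q(a): return [np.cos(a/2),np.sin(a/2),0,0]
def P(xy,z): return [float(xy[0]),float(xy[1]),float(z)]
E
python3 - <<'E'
from h import *
for k,z,a,b in [("green",80,(292,199),(360.4,184)),("purple",80,(210,189),(316,143)),("small",80,(242,173),(356,141)),("bottle",130,(390,478),(115,390))]:
    p,r=locate(z,{"scene":a,"side":b});print(k,p,r,"rel pn",p-PN, "rel RN",p-RN)
for n,xy in zip("PW PN RW RN".split(),(PW,PN,RW,RN)):
    az=np.arctan2(xy[1],xy[0])
    for d in np.arange(-1.8,1.81,.6):
        for z in (48,220):
            j=bot.solve_ik(P(xy,z),Q(az+d)); print(n,round(d,2),z,j)
E
```

```text
green [ 454.49 -173.51] [ 0.49 -1.47 -0.89  0.37] rel pn [-106.81   22.09] rel RN [ -15.21 -568.51]
purple [ 587.35 -321.76] [ 0.38 -1.18 -0.79  0.33] rel pn [  26.05 -126.16] rel RN [ 117.65 -716.76]
small [ 487.11 -350.22] [ 0.16 -0.79 -0.4   0.31] rel pn [ -74.19 -154.62] rel RN [  17.41 -745.22]
bottle [747.17 448.46] [ 1.56  2.89  1.71 -4.78] rel pn [185.87 644.06] rel RN [277.47  53.46]
PW -1.8 48 [ 0.35  0.25 -0.63  0.   -0.69 -0.64]
PW -1.8 220 [ 0.35  0.04 -0.41  0.   -1.12 -0.64]
PW -1.2 48 [ 0.35  0.25 -0.63  0.   -0.69 -0.04]
PW -1.2 220 [ 0.35  0.04 -0.41  0.   -1.12 -0.04]
PW -0.6 48 [ 0.35  0.25 -0.63  0.   -0.69  0.56]
PW -0.6 220 [ 0.35  0.04 -0.41  0.   -1.12  0.56]
PW -0.0 48 [ 0.35  0.25 -0.63  0.   -0.69  1.16]
PW -0.0 220 [ 0.35  0.04 -0.41  0.   -1.12  1.16]
PW 0.6 48 [ 0.35  0.25 -0.63  0.   -0.69  1.76]
PW 0.6 220 [ 0.35  0.04 -0.41  0.   -1.12  1.76]
PW 1.2 48 [ 0.35  0.25 -0.63  0.   -0.69  2.36]
PW 1.2 220 [ 0.35  0.04 -0.41  0.   -1.12  2.36]
PW 1.8 48 [ 0.35  0.25 -0.63  0.   -0.69  2.96]
PW 1.8 220 [ 0.35  0.04 -0.41  0.   -1.12  2.96]
PN -1.8 48 [-0.01
[... 1145 characters left out ...]
RW 1.2 220 [ 0.61  0.24 -0.17  0.   -1.16  2.44]
RW 1.8 48 None
RW 1.8 220 None
RN -1.8 48 [ 1.02  0.43 -0.34  0.   -0.81 -0.55]
RN -1.8 220 [ 1.02  0.26 -0.14  0.   -1.17 -0.55]
RN -1.2 48 [ 1.02  0.43 -0.34  0.   -0.81  0.05]
RN -1.2 220 [ 1.02  0.26 -0.14  0.   -1.17  0.05]
RN -0.6 48 [ 1.02  0.43 -0.34  0.   -0.81  0.65]
RN -0.6 220 [ 1.02  0.26 -0.14  0.   -1.17  0.65]
RN -0.0 48 [ 1.02  0.43 -0.34  0.   -0.81  1.25]
RN -0.0 220 [ 1.02  0.26 -0.14  0.   -1.17  1.25]
RN 0.6 48 [ 1.02  0.43 -0.34  0.   -0.81  1.85]
RN 0.6 220 [ 1.02  0.26 -0.14  0.   -1.17  1.85]
RN 1.2 48 [ 1.02  0.43 -0.34  0.   -0.81  2.45]
RN 1.2 220 [ 1.02  0.26 -0.14  0.   -1.17  2.45]
RN 1.8 48 None
RN 1.8 220 None
```

```bash
cat >> h.py <<'E'
def st(tag):
    s=bot.read_state();print(tag,"t%.1f w%.1f ff%.1f"%(s["t"],s["width"],s["finger_force"]),s["tcp_pos"],s["contact_force"],s["moment"])
    return s
def pick(xy,d=-.6):
    a=np.arctan2(xy[1],xy[0])+d
    bot.move_ptp(P(xy,190),Q(a)); bot.move_gripper(60); st("above")
    bot.line_to(P(xy,90),200); bot.line_to(P(xy,49),80); st("down")
    bot.move_gripper(20,25); s=st("grip")
    bot.line_to(P(xy,200),150); st("lift")
def shot(n,name):
    cv2.imwrite(f"pics/{name}.png",bot.camera(n)[:,:,::-1])
E
python3 - <<'E'
from h import *
pick(PW)
a=np.arctan2(RW[1],RW[0])-.6
bot.move_ptp(P(RW,200),Q(a)); bot.line_to(P(RW,146),150); bot.pause(.3)
st("over"); shot("side","s1"); shot("scene","c1")
E
```

```text
above t3.5 w60.3 ff0.0 [482.19 -26.33 190.01] [0.31 0.42 0.22] [ 0.03 -0.02 -0.04]
down t4.8 w60.0 ff0.0 [482.62 -26.2   49.46] [-0.62  0.14  1.02] [ 0.03 -0.04  0.  ]
grip t5.4 w31.6 ff24.9 [482.21 -26.32  49.11] [-0.49  0.49  0.98] [-0.06  0.12 -0.02]
lift t6.6 w31.7 ff24.9 [481.54 -26.41 198.99] [ 0.24  0.19 -2.59] [-0.02  0.05  0.  ]
over t8.2 w31.8 ff24.9 [575.4  165.5  146.93] [-0.54  0.18 -1.85] [-0.02  0.01  0.01]
```

Run:
```python
import cv2,numpy as np
a=cv2.imread("pics/c1.png");b=cv2.imread("pics/s1.png")
c=lambda i,x,y:cv2.resize(i[y:y+150,x:x+100],(400,600),interpolation=cv2.INTER_CUBIC)
cv2.imwrite("pics/over1.png",np.hstack([c(a,295,205),c(b,226,185)]))
```

```text
(no output)
```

View pics/over1.png

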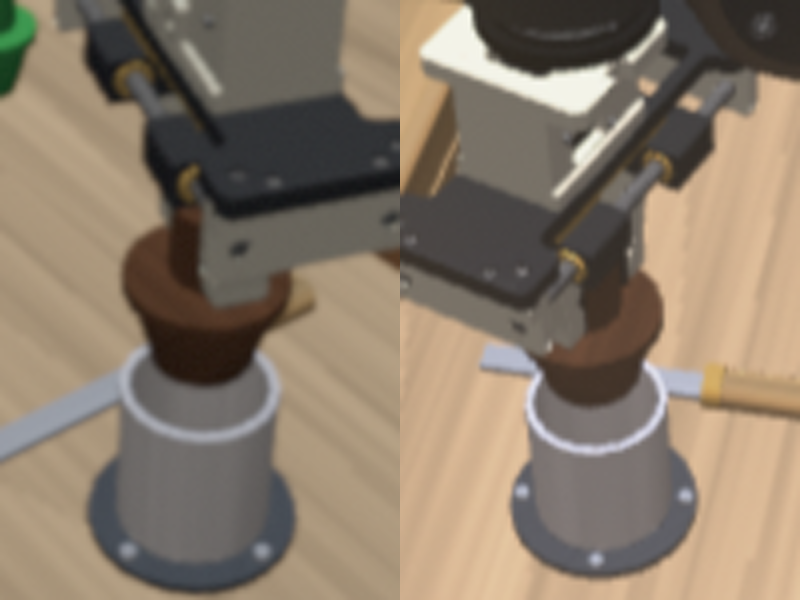

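Scene and side crops show the plug held upright, with its collar (207,280) and (600,330) centred over the rim (199,390) and (597,400) to within about 2 mm. I lower it with a force watch.

```bash
cat >> h.py <<'E'
def insert(xy,z0,zend=94.):
    F0=bot.read_state()["contact_force"]; z=z0; off=np.zeros(2); xy=np.array(xy,float)
    while z>zend:
        z=max(z-4,zend); bot.line_to(P(xy+off,z),40); s=bot.read_state(); f=s["contact_force"]-F0
        print("z%.0f"%z,s["tcp_pos"],f)
        if np.hypot(*f[:2])>4: off=off+1.0*f[:2]/np.hypot(*f[:2]); print("shift",off)
        if f[2]>15: print("STOP");return False
    return True
def release(xy):
    bot.move_gripper(60); bot.pause(.3); st("released")
    p=bot.read_state()["tcp_pos"]; bot.line_to(P(p,210),150); st("up")
E
python3 - <<'E'
from h import *
ok=insert(RW,146)
st("end")
if ok: release(RW)
E
```

```text
z142 [574.72 165.17 141.58] [-0.74  1.37 -0.05]
z138 [574.76 165.18 137.56] [ 0.67  0.53 -0.08]
z134 [574.79 165.19 133.64] [-1.06  0.7   1.15]
z130 [574.82 165.19 129.64] [-1.32  0.53 -0.32]
z126 [574.81 165.16 125.67] [-0.58  0.3  -0.34]
z122 [574.79 165.2  121.65] [-0.64  0.54 -0.04]
z118 [574.78 165.18 117.64] [-0.77  0.4   0.3 ]
z114 [574.79 165.17 113.65] [-0.03  0.52 -0.1 ]
z110 [574.78 165.19 109.64] [-1.07  0.68 -0.4 ]
z106 [574.79 165.15 105.67] [-0.25  0.55 -0.46]
z102 [574.79 165.17 101.65] [-0.16  0.5  -0.7 ]
z98 [574.8  165.17  97.65] [0.65 0.63 0.19]
z94 [574.84 165.2   93.71] [-0.39 -0.66  0.68]
end t11.6 w31.8 ff24.9 [574.84 165.2   93.71] [ 0.23 -1.12 -0.61] [ 0.03 -0.   -0.05]
released t12.6 w60.2 ff0.0 [574.98 165.3   93.98] [ 0.7  -0.    0.51] [-0.01  0.06 -0.02]
up t13.5 w59.8 ff0.0 [574.38 165.08 209.02] [-0.14 -0.64 -0.13] [-0.   -0.02  0.03]
```

The wide plug went in with no contact force. Now the second plug, the same way.

Run:
```python
from h import *
pick(PN)
a=np.arctan2(RN[1],RN[0])-.6
bot.move_ptp(P(PN,230),Q(np.arctan2(PN[1],PN[0])-.6))
bot.move_ptp(P(RN,230),Q(a)); bot.line_to(P(RN,146),150); bot.pause(.3)
st("over"); shot("side","s2"); shot("scene","c2")
a=cv2.imread("pics/c2.png");b=cv2.imread("pics/s2.png")
c=lambda i,x,y:cv2.resize(i[y:y+150,x:x+100],(400,600),interpolation=cv2.INTER_CUBIC)
cv2.imwrite("pics/over2.png",np.hstack([c(a,447,265),c(b,256,300)]))
```

```text
above t15.1 w59.9 ff0.0 [ 561.73 -194.63  190.07] [ 0.71  0.16 -0.23] [ 0.08 -0.02 -0.04]
down t16.4 w60.0 ff0.0 [ 561.61 -195.7    49.26] [ 0.58  0.77 -0.03] [ 0.   -0.04  0.06]
grip t17.0 w31.4 ff25.0 [ 561.4  -195.63   49.15] [-0.25 -0.17  0.94] [0.12 0.11 0.06]
lift t18.1 w31.4 ff25.0 [ 560.63 -195.45  198.87] [-0.3   0.54 -1.28] [0.02 0.01 0.05]
over t21.5 w31.6 ff25.0 [469.91 395.33 146.85] [-0.34  0.44 -1.69] [-0.05  0.05 -0.06]
```

View pics/over2.png

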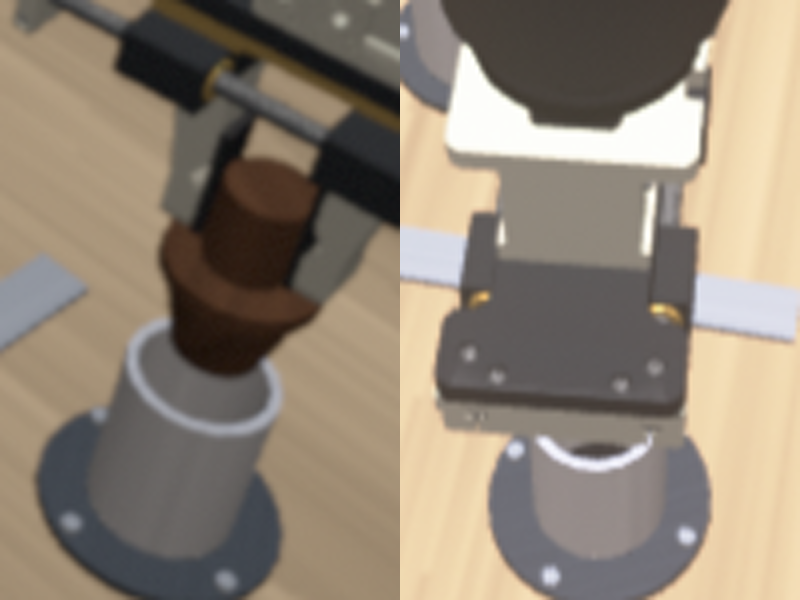

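In the scene crop the middle plug hangs upright, tip near (222,350), on the pipe's axis line from foot (160,505) to rim (203,378). The side view is hidden by the gripper. I lower it with the force watch.

Run:
```python
from h import *
ok=insert(RN,146)
st("end")
if ok:
    release(RN); bot.move_ptp([400,-300,300],Q(-.64-.6)); bot.pause(.3)
    shot("side","s3"); shot("scene","c3"); st("away")
    I={"scene":cv2.imread("pics/c3.png"),"side":cv2.imread("pics/s3.png")}
    c=lambda i,x,y,w,h:cv2.resize(i[y:y+h,x:x+w],(400,600),interpolation=cv2.INTER_CUBIC)
    a,b=I["scene"],I["side"]
    m=np.vstack([np.hstack([cv2.resize(a[230:380,290:490],(400,300)),cv2.resize(a[300:420,420:580],(400,300))]),np.hstack([cv2.resize(b[225:345,200:360],(400,300)),cv2.resize(b[335:455,225:385],(400,300))])])
    cv2.imwrite("pics/fin.png",m)
    for r in(RW,RN): print(proj("scene",P(r,84+36+0)),proj("side",P(r,120)))
```

```text
z142 [469.5  394.76 141.56] [-1.02  1.71  0.1 ]
z138 [469.56 394.8  137.56] [-1.59  0.7  -1.15]
z134 [469.56 394.82 133.6 ] [-0.28  1.51 -0.36]
z130 [469.57 394.84 129.65] [-1.76  0.79  0.25]
z126 [469.55 394.82 125.65] [-1.18  1.52 -0.1 ]
z122 [469.56 394.82 121.67] [-1.12  2.14  0.29]
z118 [469.57 394.81 117.64] [-1.82  1.65  0.31]
z114 [469.55 394.79 113.63] [-1.38  0.53 -1.04]
z110 [469.56 394.81 109.64] [-1.74  2.46 -0.41]
z106 [469.54 394.84 105.65] [-0.81  1.28 -0.27]
z102 [469.63 394.88 101.71] [-0.97  1.11  0.2 ]
z98 [469.68 394.92  97.68] [-0.47  1.02  1.08]
z94 [469.74 395.01  93.76] [-0.01  1.49  0.11]
end t24.9 w31.8 ff25.0 [469.74 395.01  93.76] [ 1.03  0.34 -0.64] [-0.06 -0.01  0.01]
released t25.9 w60.4 ff0.0 [469.73 395.    94.02] [-0.02 -0.24 -0.14] [-0.03  0.   -0.01]
up t26.8 w60.1 ff0.0 [469.24 394.56 208.93] [-0.93 -0.6  -0.07] [0.02 0.05 0.03]
away t29.7 w59.8 ff0.0 [ 400.1  -299.9   299.97] [0.3  0.36 0.74] [ 0.11 -0.02 -0.01]
[[346.55 282.48]] [[273.19 270.23]]
[[505.15 339.65]] [[304.06 387.36]]
```

View pics/fin.png

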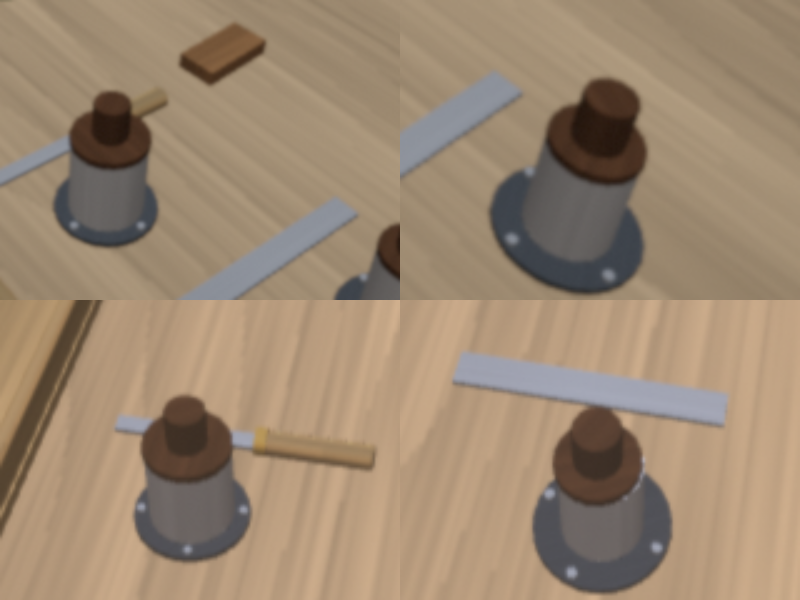

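Both plugs are upright with their collars flat on the rims. The narrow plug's knob top at scene (504.8,338.8) and side (304.2,383.8) is close to where a seated plug should appear, and no decoy was touched. Handing in.

```bash
python3 -c "
from plant import bot
print(bot.close_job())"
```

```text
the job is handed in; nothing more can be done
None
```

The largest plug is home in the wider pipe and the middle-sized one in the narrower, both upright with collars on the rims in the final pictures, and the job was handed in at about 30 s; no verdict was returned.

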